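Scrub out the rinse jug with the bottle brush

TASK

Take the bottle brush out of the sloped rack and scrub the rinse jug's inside under the pouring lip: keeping the bristle head leaning against the wall on the lip's side, push it down until the end tuft presses on the strainer at the bottom and draw it up until the middle of the bristle head is about level with the rim, three times down and up. Be gentle with the stoneware: press lightly, never ram the brush into it. Then lay the brush back in its wide nest in the rack as you found it, without dropping it in, and let go; leave the two paint jars and the palette dish where they are.

Things in the scene. Friction and masses are not known exactly. Their poses are not given: they have to be found in the camera images.
- brush: round bottle brush, 200 mm long, 80 to 130 g: wooden handle 22 mm thick, 75 mm long; thin stem 6 mm thick; white bristle head 32 mm thick, 45 mm long; end tuft. Origin on the handle's axis, 35 mm below its end and 165 mm above the tuft's tip: grip here, the fingertips then stay above the handle's foot. z axis: along the handle, from tuft to handle end. Starts in the rack's wide nest
- bristles (a point): middle of the bristle head, on its axis, 35 mm above the tuft's tip and 130 mm below the brush's origin; z axis as the brush's. It moves sideways as the stem bends. The head itself, 12 to 57 mm above the tip, is not squeezed
- tuft (a joint): how far the end tuft (14 mm thick, 12 mm long, at the brush's tip) is pushed up towards the bristle head: 0 free, 0.010 m fully pushed in, then hard. Spring, 600 N/m
- rack: wooden brush rack, fixed, foot 144 x 126 mm, 148 mm high; origin at its underside's centre, z up. Its board slopes, top leaning to -x, 35 degrees from vertical: up the nest is (-0.574, 0, 0.819), out of the nest, square to the board, (0.819, 0, 0.574) in its frame. Wide nest at y = 0; narrow lanes (28 mm) at y = 39 and -39 mm, one with a stencil brush ending 59 mm below the brush's origin
- nest (a point): where bristles lies when the brush is home in the wide nest: (0.0299, 0, 0.0587) in the rack's frame; z axis up along the nest. The cheeks are 40 mm apart, 62 mm long and reach 2 mm further out than the brush's axis; the head's lower face stands on two foot stops 23 mm below this point, with an 18 mm gap for the tuft
- jug: rinse jug, white stoneware, blue band, opaque, straight-sided, 125 mm high, 94 mm outside and 84 mm inside diameter; sits fast in the caddy. Origin: centre of its underside, 10 mm above the table; z up; x towards the pouring lip (handle on the -x side, below the rim). With the head upright against the lip's wall, bristles is 26 mm from the jug's axis
- caddy: low wooden caddy, fixed, 240 x 130 mm, walls 42 mm high. Origin: on its underside under the jug's axis. Its -x end holds the jug, its +x end (66 to 170 mm from the origin) paint bottles up to 90 mm high
- paintjar: white plastic paint jar with black cap, 44 mm across, 62 mm high, loose; origin at the centre of its underside. Leave alone
- paintpot: amber glass paint jar with black cap, 54 mm across, 60 mm high, loose; origin at the centre of its underside. Leave alone
- palette: white round palette dish, 110 mm across, 16 mm high, loose; origin at the centre of its underside. Leave alone
- handle_end (a point): top end of the brush's handle, 200 mm from the tuft's tip. The handle's foot is 75 mm below it; there the stem bends to all sides like a spring, so that the head gives way sideways: about 225 N/m at the middle of the head (2 N for 9 mm)
- saddle (a point): where the foot of the brush's handle rests (on the brush's axis, 30 mm below the brush's origin when home), between two horns 30 mm apart, 8 mm long, that reach 5 mm further out than the axis. Nothing of the rack is above the horns: the rest of the handle sticks out free. Let go more than 10 mm too high, the handle's foot slips behind the saddle
- rim (a point): centre of the jug's mouth, level with the rim, 125 mm above its underside. Inside the jug lies a level, perforated steel strainer disc, held by friction, the bottom for the brush: its top is anywhere from 83 to 108 mm below this point. Its height is not given: feel for it
Not all that is in view belongs to the job. There is more than one size of the brush; the job needs the larger. Of the things that look like the rack, take the one that is farthest to the robot's left at the start.

How it is judged:
By the outcome, as a careful person would: the job done as asked, in the order asked, and still so for the second after the job is handed in, with the robot touching nothing.
It also fails if it takes over 72 s, if anything falls off the work surface, if the arm or the gripper's body presses on something with over 40 N, if the wrist force passes 120 N, or if a joint passes its speed limit or range.

ROBOT

A 6-joint arm with a two-finger parallel gripper is mounted at the origin on the work surface. World frame = base frame: x ahead of the robot, y to its left, z up, the work surface at z = 0. Lengths are in mm, angles in degrees, forces in N, time in s.
With the tool pointing down it reaches from about 350 to 775 mm from the base axis. Payload 7.3 kg.
Tool frame: the origin (TCP) lies on the centre line of the jaws, within the pads' length; the fingertips stand 25 mm ahead of it and the grasp point (between the pads) lies 6 mm ahead of it (robot.nose_length is the distance from the TCP to the fingertips, in mm); z points along the fingers, y is the line along which they close (so a half turn about z gives the same grasp; the last joint's range is limited). The gripper opens to 92 mm and grips with 3 to 60 N. Pads are 19 mm wide; open, the fingers measure 130 mm over their backs; the gripper's body (75 mm by 190 mm) begins 47 mm behind the grasp point.
Start: joints at [-72.25, 19.595, 87.324, -0, 73.075, -8.365], TCP at [231.118, -471.409, 251.741] pointing down, gripper open.
Joint ranges: [-145.02, 145.02], [-44.19, 115.74], [2.07, 154.8], [-57.11, 237.11], [16.16, 152.29], [-177.93, 177.93]. Speed limits (degrees/s): [147.25, 147.25, 180, 180, 180, 180].

INTERFACE

Orientations are given as a 3x3 rotation matrix whose columns are the frame's x, y, z axes.
In Python, from plant import robot gives the robot as it stands.
- The arm moves only by the tool jog_arm, never from a script. Its argument "commands" is a list of rows, each a list of 7 numbers: the turn, a rotation vector about the tool's x, y, z scaled (see below), then the shift along the tool's x, y, z scaled (see below), then the opening, from -1 (shut) to 1 (fully open). A call has 1 to 10 rows; each row is the pose to reach, as a shift and turn from the pose commanded when the call began, along the tool's axes at that moment; what a row does not reach only later rows make up. The controller multiplies each number of a shift by 0.25 m and each number of a turn by pi/2 rad. A row lasts 1/10 s, in which the tool goes at most 50 mm and 8.59 degrees, less where a joint would pass 70% of its speed; a pose out of reach is approached as far as the arm can. A call with a number of a shift or a turn outside -1 to 1 is refused whole. A call with a gripper value outside its range is refused whole. The fingers move at their own pace and stop on an object; "squeeze" is the grip in N (left out, the last holds). Time passes only in rows, so rows that repeat a pose let the fingers close. It gives the time, the measured TCP pose, the force, the opening and the grip force at its end, in the units of the state.
- robot.read_state(): the state, without advancing time (a new reading comes with each control period).
- robot.grab_frame(name): name is "scene" or "top" or "wrist"; returns the picture (420x560x3 uint8, red, green, blue); there is no depth.
- robot.camera_model(name): a dict with "mtx" (3x3 intrinsics, pixels), "view" (4x4, takes a point from world to camera coordinates); the wrist camera has in their place "tool_from_camera" (4x4, takes a point from camera to tool coordinates, whose origin is the TCP and whose axes are the flange's). Camera axes: x right, y up, looking along -z (the intrinsics and any distortion apply to the point x, -y, -z); pixel columns grow to the right and rows downward; lengths in mm; the calibration is good to about 2 mm. A picture is of the moment at which its call begins: read the wrist's pose just before it. camera_model takes no time and is no camera call.
- robot.finish_job(): hands the job in; it is judged then, once.
The state is a dict: "t": time; "joint_pos": joint angles; "qvel": joint speeds; "effort": joint torques, N m; "ee_pos": TCP position; "eef_rot": TCP orientation; "contact_force": force on the tool from outside, world axes, zero at the start; "torque": the same for the moment, N m; "finger_gap": opening from 0.0 (shut) to 1.0 (fully open); "grip_force": force on a finger pad.
Only numpy, scipy, OpenCV 4.12 (cv2) and the standard library are available. Lean on these libraries where they do the work, as an engineer would, in place of code of your own. Each camera call takes 0.05 s, during which the arm holds its last target. There are 200 camera calls.

## Working session

There is one attempt and no reset: what is moved stays moved. The work goes in short steps, Python scripts to look and compute and a tool call to move; the robot and the scene stay as the last step left them, time stands still between calls to the robot, and variables do not carry over. Pictures are saved under pics/ and viewed, at most 10 in all, crops included, and the job is handed in when it is done.

Besides the shell and the picture viewer there is one more tool, called after "Emit:" as name([rows], argument=value, ...), one row to a line, values as JSON. jog_arm: Moves the arm, as the interface text tells. Shifts and turns lie within -1 to 1; 1 stands for 0.25 m of shift or pi/2 rad of turn. Its arguments: {"type":"object","properties":{"commands":{"type":"array"},"squeeze":{"type":"number"}},"required":["commands"]}

```bash
mkdir -p pics
python3 - <<'E'
from plant import robot
import cv2,numpy as np
for n in("scene","top"):
    cv2.imwrite(f"pics/{n}0.png",robot.grab_frame(n)[...,::-1]); m=robot.camera_model(n); print(n,{k:np.round(v,3).tolist() if not isinstance(v,str) else v for k,v in m.items()})
m=robot.camera_model("wrist");print({k:np.round(v,3).tolist() for k,v in m.items()})
s=robot.read_state();print(s)
E
ls
```

```text
scene {'mtx': [[453.826, 0.0, 281.216], [0.0, 453.826, 214.187], [0.0, 0.0, 1.0]], 'view': [[-0.468, 0.884, -0.012, 281.688], [-0.711, -0.368, 0.599, 328.713], [0.525, 0.289, 0.801, -1416.462], [0.0, 0.0, 0.0, 1.0]]}
top {'mtx': [[396.943, 0.0, 279.993], [0.0, 396.943, 206.615], [0.0, 0.0, 1.0]], 'view': [[0.028, -0.999, -0.033, -3.276], [0.998, 0.026, 0.057, -617.98], [-0.056, -0.034, 0.998, -1087.536], [0.0, 0.0, 0.0, 1.0]]}
{'mtx': [[326.829, 0.0, 276.443], [0.0, 326.829, 211.495], [0.0, 0.0, 1.0]], 'tool_from_camera': [[0.001, 0.952, 0.306, 82.306], [1.0, -0.001, 0.0, 0.003], [0.0, 0.306, -0.952, -132.701], [0.0, 0.0, 0.0, 1.0]]}
{'t': 0.1, 'joint_pos': array([-7.22508156e+01,  1.96292708e+01,  8.73709869e+01, -2.13179066e-04,
        7.30736600e+01, -8.36532216e+00]), 'qvel': array([ 5.57731214e-02,  9.31915870e-05, -1.58050714e-01, -3.75391168e-02,
       -1.35257879e-01, -1.25307552e-02]), 'effort': array([ 1.96685636e-03, -4.32002735e+01, -2.44694835e+01,  7.18951668e-02,
        5.25789033e-02, -4.94292897e-05]), 'ee_pos': array([ 231.00685416, -471.08956495,  251.14787371]), 'eef_rot': array([[ 8.97915719e-01,  4.40167246e-01, -3.96679759e-04],
       [ 4.40167387e-01, -8.97914898e-01,  1.22761178e-03],
       [ 1.84169831e-04, -1.27689740e-03, -9.99999168e-01]]), 'contact_force': array([ 0.83178614, -0.08325758, -0.75678066]), 'torque': array([-0.01904572,  0.01501667,  0.0070073 ]), 'grip_force': 0.0, 'finger_gap': 1.0004781520804458}
pics
```

View pics/scene0.png

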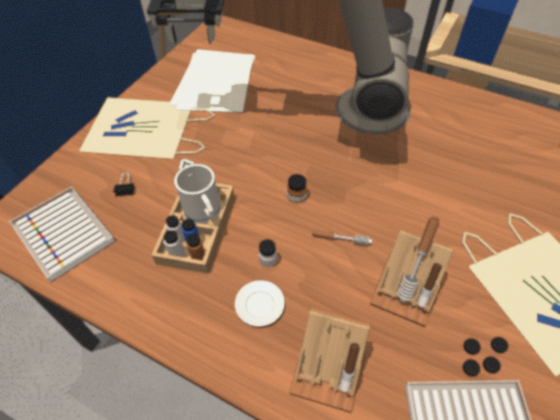

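View pics/top0.png

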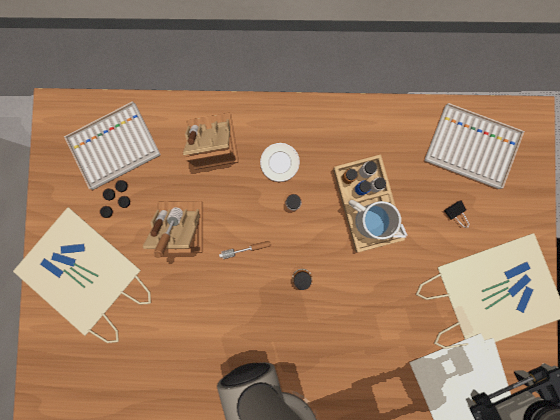

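Run:
```python
import cv2,numpy as np
s=cv2.imread("pics/scene0.png");t=cv2.imread("pics/top0.png")
def c(im,x,y,w,h,k): return cv2.resize(im[y:y+h,x:x+w],None,fx=k,fy=k,interpolation=cv2.INTER_CUBIC)
a=np.hstack([c(s,370,210,100,75,4),c(s,150,150,100,75,4)])
b=np.hstack([c(t,130,190,100,75,4),c(t,325,180,100,75,4)])
cv2.imwrite("pics/m.png",np.vstack([a,b]))
```

```text
(no output)
```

View pics/m.png

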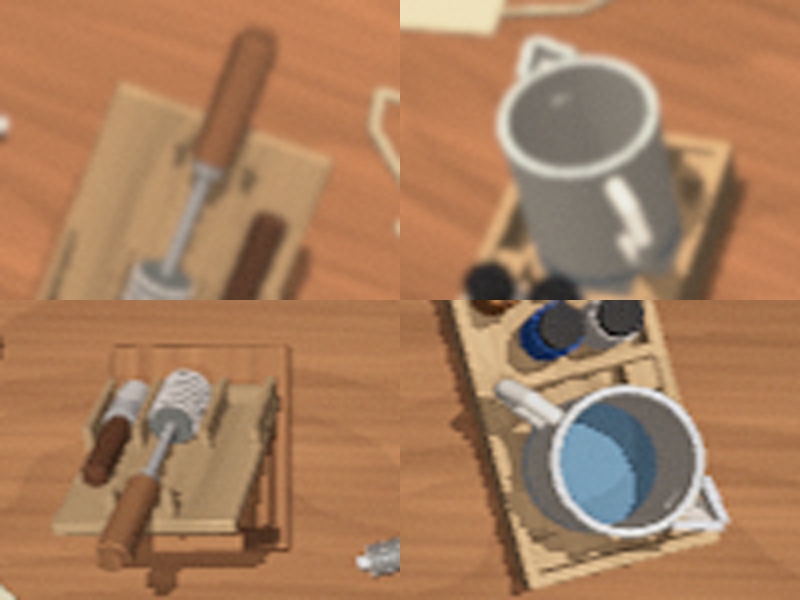

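```bash
cat > h.py <<'E'
import numpy as np,cv2
from scipy.optimize import least_squares
from scipy.spatial.transform import Rotation as R
from plant import robot
def cam(n,s=None):
    m=robot.camera_model(n);K=np.array(m["mtx"])
    if n=="wrist":
        T=np.eye(4);T[:3,:3]=s["eef_rot"];T[:3,3]=s["ee_pos"]
        return K,np.linalg.inv(T@np.array(m["tool_from_camera"]))
    return K,np.array(m["view"])
def proj(c,P):
    K,V=c;p=np.atleast_2d(P)@V[:3,:3].T+V[:3,3];p=p*[1,-1,-1];q=p@K.T;return q[:,:2]/q[:,2:]
def onplane(c,px,z):
    K,V=c;d=np.linalg.solve(K,[*px,1])*[1,-1,-1];d=V[:3,:3].T@d;o=-V[:3,:3].T@V[:3,3];return o+d*(z-o[2])/d[2]
def tri(obs):
    f=lambda X:np.concatenate([proj(c,X)[0]-p for c,p in obs]);r=least_squares(f,[500,0,100]);return r.x,np.abs(r.fun).max()
u=np.array([-.5736,0,.8192]);n=np.array([.8192,0,.5736]);nest=np.array([29.9,0,58.7])
def rackpts(x,y,yaw,P): return np.atleast_2d(P)@R.from_euler('z',yaw,degrees=True).as_matrix().T+[x,y,0]
E
python3 - <<'E'
from h import *
S,T=cam("scene"),cam("top")
for nm,a,b in[("end",(433.7,219.5),(158.2,253.7)),("foot",(422,251),(167,235)),("headtop",(411,279),(172.5,221.2)),("rim",(194.5,178.75),(382,220))]:
    print(nm,*tri([(S,a),(T,b)]))
P=np.array([nest+165*u,nest+90*u,nest+22*u,[72,-63,0],[-72,-63,0],[72,63,0]])
top=np.array([(158.2,253.7),(167,235),(172.5,221.2),(202,201.75),(202,252),(158.5,201.75)]);sc=np.array([(433.7,219.5),(422,251),(411,279)])
f=lambda q:np.concatenate([(proj(T,rackpts(*q,P))-top).ravel(),(proj(S,rackpts(*q,P[:3]))-sc).ravel()])
r=least_squares(f,[550,280,0]);print(r.x,np.round(r.fun,1))
for nm,p,z in[("lip",(405,231),135),("handle",(350,201),110),("rimtop",(382,220),135),("cadc",(387.5,197),42),("bottle",(371,176),90)]: print(nm,onplane(T,p,z))
E
```

```text
end [489.1463358  291.88559967 193.0001163 ] 0.5931131925237878
foot [531.35265071 293.69392014 133.9040468 ] 1.3116810763166882
headtop [567.90420705 296.78475604  75.94045405] 0.36967280965640725
rim [ 583.78855023 -241.11839623  135.83506829] 0.6797253371805425
[552.81652872 295.45652782   2.74325555] [-0.9  0.7 -1.4  0.6 -0.2 -0.7  0.3 -0.3  0.7  0.2 -0.   0.7 -0.1 -0.4
 -1.   0.6 -0.8  0.6]
lip [ 559.29818048 -299.11352594  135.        ]
handle [ 631.53523312 -167.09147667  110.        ]
rimtop [ 584.76352669 -242.76789805  135.        ]
cadc [ 650.0730063  -277.29536223   42.        ]
bottle [ 699.42430631 -222.92064876   90.        ]
```

```bash
cat >> h.py <<'E'
RACK=[553,295.5,2.74]
def Rgrab(yaw):
    M=R.from_euler('z',yaw,degrees=True).as_matrix();z=M@-u;y=M@[0,-1,0];return np.c_[np.cross(y,z),y,z]
def Rdown(yyaw):
    a=np.radians(yyaw);y=np.array([np.cos(a),np.sin(a),0]);z=np.array([0,0,-1.]);return np.c_[np.cross(y,z),y,z]
def go(pos,Rt,s=None):
    s=s or robot.read_state();M=R.from_matrix(s["eef_rot"])
    rv=(M.inv()*R.from_matrix(Rt)).as_rotvec()/(np.pi/2);d=M.inv().apply(np.array(pos)-s["ee_pos"])/250
    return np.round(np.r_[rv,d],3).tolist(),"mm",round(np.linalg.norm(d)*250),"deg",round(np.linalg.norm(rv)*90)
E
python3 - <<'E'
from h import *
s=robot.read_state()
print(go([400,-180,330],Rdown(-75),s))
s2=dict(s,ee_pos=np.array([400,-180,330.]),eef_rot=Rdown(-75))
print(go([470,120,330],Rgrab(2.74),s2))
pre=rackpts(*RACK,nest+(136+110)*u+25*n)[0];print(pre)
s3=dict(s,ee_pos=np.array([470,120,330.]),eef_rot=Rgrab(2.74));print(go(pre,Rgrab(2.74),s3))
E
```

```text
([-0.001, -0.0, 0.123, 1.12, -0.748, -0.314], 'mm', 346, 'deg', 11)
([-0.042, 0.387, 0.132, 0.581, -1.087, 0.0], 'mm', 308, 'deg', 37)
[462.37812249 291.16297194 274.5632    ]
([0.0, 0.0, 0.0, -0.125, -0.685, 0.183], 'mm', 180, 'deg', 0)
```

Emit:
jog_arm([
  [0,0,0.06,0.4,-0.3,-0.31,0.2],
  [0,0,0.12,1.0,-0.67,-0.31,0.2],
  [0,0,0.12,1.0,-0.67,-0.31,0.2],
  [0,0,0.12,1.0,-0.67,-0.31,0.2],
  [0,0,0.12,1.0,-0.67,-0.31,0.2],
  [0,0,0.12,1.0,-0.67,-0.31,0.2],
  [0,0,0.12,1.0,-0.67,-0.31,0.2],
  [0,0,0.12,1.0,-0.67,-0.31,0.2],
])

```text
t: 0.9
ee_pos: [382.7, -209.2, 329.6]
eef_rot: [[0.963, 0.268, 0.001], [0.268, -0.963, -0.0], [0.001, 0.0, -1.0]]
contact_force: [0.0, 0.6, -0.1]
finger_gap: 0.6
grip_force: 0.0
```

Emit:
jog_arm([
  [-0.04,0.38,0.13,0.65,-1.0,0,0.2],
  [-0.04,0.38,0.13,0.65,-1.0,0,0.2],
  [-0.04,0.38,0.13,0.65,-1.0,0,0.2],
  [-0.04,0.38,0.13,0.65,-1.0,0,0.2],
  [-0.04,0.38,0.13,0.65,-1.0,0,0.2],
  [-0.04,0.38,0.13,0.65,-1.0,0,0.2],
  [-0.04,0.38,0.13,0.65,-1.0,0,0.2],
  [-0.04,0.38,0.13,0.65,-1.0,0,0.2],
])

```text
t: 1.7
ee_pos: [472.4, 73.7, 328.5]
eef_rot: [[0.825, 0.06, 0.562], [0.05, -0.998, 0.033], [0.563, 0.001, -0.827]]
contact_force: [0.0, 0.5, 0.2]
finger_gap: 0.6
grip_force: 0.0
```

Run:
```python
from h import *
s=robot.read_state();print(s["t"],s["ee_pos"],s["joint_pos"].round(),s["finger_gap"])
print(go(rackpts(*RACK,nest+(136+110)*u+25*n)[0],Rgrab(2.74),s))
```

```text
1.7 [472.38051127  73.74352971 328.48263704] [ -2.  -5. 112.   5.  39.  81.] 0.5997639882478795
([-0.004, 0.008, 0.007, -0.111, -0.871, 0.185], 'mm', 224, 'deg', 1)
```

Emit:
jog_arm([
  [0,0.008,0.007,-0.11,-0.87,0.185,0.2],
  [0,0.008,0.007,-0.11,-0.87,0.185,0.2],
  [0,0.008,0.007,-0.11,-0.87,0.185,0.2],
  [0,0.008,0.007,-0.11,-0.87,0.185,0.2],
  [0,0.008,0.007,-0.11,-0.87,0.185,0.2],
  [0,0.008,0.007,-0.11,-0.87,0.185,0.2],
  [0,0.008,0.007,-0.11,-0.87,0.185,0.2],
  [0,0.008,0.007,-0.11,-0.87,0.185,0.2],
])

```text
t: 2.5
ee_pos: [464.4, 287.9, 275.5]
eef_rot: [[0.818, 0.044, 0.573], [0.033, -0.999, 0.03], [0.574, -0.005, -0.819]]
contact_force: [-0.2, -0.3, -0.6]
finger_gap: 0.603
grip_force: 0.0
```

Run:
```python
from h import *
s=robot.read_state();im=robot.grab_frame("wrist");np.save("s1.npy",s,allow_pickle=True)
print(s["t"],s["ee_pos"],s["joint_pos"].round())
P=np.array([nest+k*u for k in(165,90,22,-23)]+[[72,-63,0],[-72,-63,0],[72,63,0]])
q=proj(cam("wrist",s),rackpts(*RACK,P));print(q.round())
b=np.ascontiguousarray(im[...,::-1]);cv2.imwrite("pics/w1raw.png",b)
cv2.imwrite("pics/w1.png",cv2.resize(b,(800,600),interpolation=cv2.INTER_CUBIC))
```

```text
2.5 [464.4422147  287.93987675 275.4615218 ] [ 32.   9. 107. -29.  36. 139.]
[[272. 265.]
 [273. 228.]
 [274. 207.]
 [274. 197.]
 [319. 187.]
 [324. 292.]
 [230. 187.]]
```

View pics/w1.png

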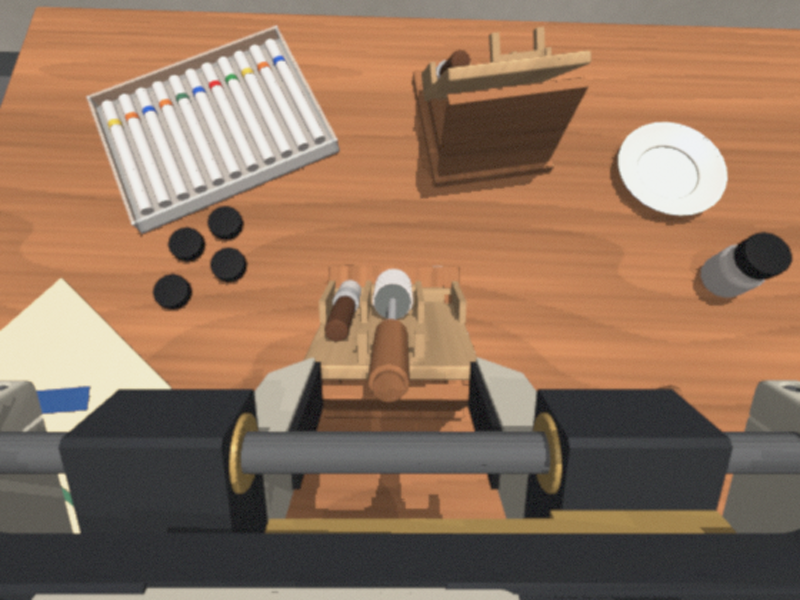

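Run:
```python
from h import *
s=robot.read_state()
print(go(rackpts(*RACK,nest+(136+70)*u)[0],Rgrab(2.74),s))
print(go(rackpts(*RACK,nest+(136)*u)[0],Rgrab(2.74),s))
```

```text
([-0.002, -0.001, -0.004, -0.109, -0.012, 0.16], 'mm', 48, 'deg', 0)
([-0.002, -0.001, -0.004, -0.11, -0.011, 0.44], 'mm', 113, 'deg', 0)
```

Emit:
jog_arm([
  [-0.002,-0.001,-0.004,-0.11,-0.011,0.08,0.2],
  [-0.002,-0.001,-0.004,-0.11,-0.011,0.16,0.2],
  [-0.002,-0.001,-0.004,-0.11,-0.011,0.22,0.2],
  [-0.002,-0.001,-0.004,-0.11,-0.011,0.28,0.2],
  [-0.002,-0.001,-0.004,-0.11,-0.011,0.34,0.2],
  [-0.002,-0.001,-0.004,-0.11,-0.011,0.4,0.2],
  [-0.002,-0.001,-0.004,-0.11,-0.011,0.44,0.2],
  [-0.002,-0.001,-0.004,-0.11,-0.011,0.44,0.2],
  [-0.002,-0.001,-0.004,-0.11,-0.011,0.44,0.2],
])

```text
t: 3.45
ee_pos: [504.3, 295.6, 169.9]
eef_rot: [[0.818, 0.051, 0.572], [0.041, -0.999, 0.029], [0.573, -0.0, -0.819]]
contact_force: [0.5, 0.2, 1.2]
finger_gap: 0.599
grip_force: 0.0
```

Run:
```python
from h import *
s=robot.read_state();im=robot.grab_frame("wrist")
print(s["t"],s["ee_pos"],s["joint_pos"].round(),s["contact_force"])
print(go(rackpts(*RACK,nest+(136)*u)[0],Rgrab(2.74),s))
P=np.array([nest+k*u for k in(165,90,22,-23)]+[[72,-63,0],[-72,-63,0],[72,63,0]])
print(proj(cam("wrist",s),rackpts(*RACK,P)).round())
b=im[120:330,136:416,::-1]
cv2.imwrite("pics/w2.png",cv2.resize(b,(800,600),interpolation=cv2.INTER_CUBIC))
```

```text
3.45 [504.30544188 295.55065119 169.90315369] [ 31.  21. 110. -43.  23. 154.] [0.54338498 0.15660032 1.16225422]
([-0.001, 0.0, 0.001, 0.002, 0.01, 0.001], 'mm', 2, 'deg', 0)
[[282. 333.]
 [280. 250.]
 [279. 214.]
 [279. 199.]
 [338. 186.]
 [346. 329.]
 [220. 186.]]
```

View pics/w2.png

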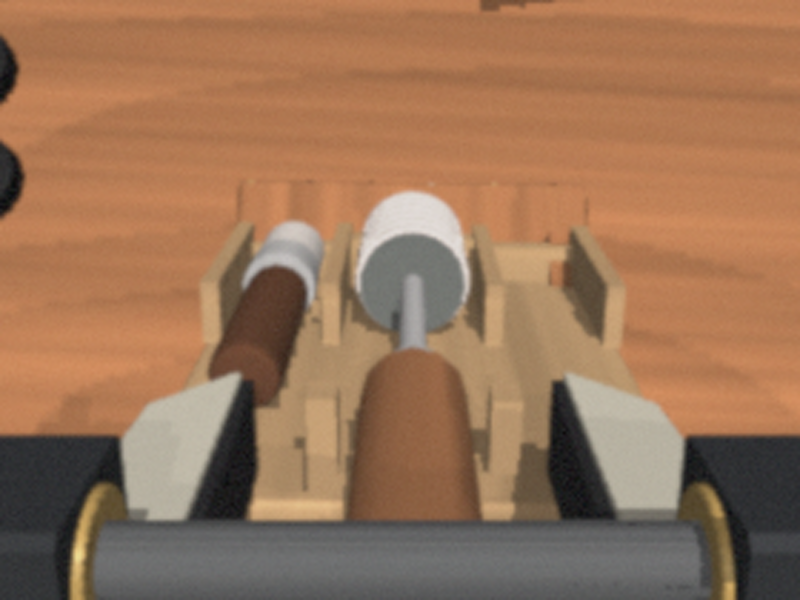

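Emit:
jog_arm([
  [0,0,0,0,0.01,0,0.2],
  [0,0,0,0,0.01,0,0.2],
  [0,0,0,0,0.01,0,-0.3],
  [0,0,0,0,0.01,0,-0.5],
  [0,0,0,0,0.01,0,-0.8],
  [0,0,0,0,0.01,0,-1],
  [0,0,0,0,0.01,0,-1],
  [0,0,0,0,0.01,0,-1],
  [0,0,0,0,0.01,0,-1],
], squeeze=25)

```text
t: 4.4
ee_pos: [504.1, 293.3, 169.7]
eef_rot: [[0.819, 0.051, 0.572], [0.042, -0.999, 0.029], [0.573, -0.0, -0.82]]
contact_force: [-0.1, 0.2, -0.1]
finger_gap: 0.236
grip_force: 25.0
```

Run:
```python
from h import *
s=robot.read_state();np.save("grasp.npy",s,allow_pickle=True);print(s)
```

```text
{'t': 4.4, 'joint_pos': array([ 30.25360339,  20.85498562, 110.57615554, -43.43021885,
        22.4790341 , 154.1353216 ]), 'qvel': array([ 0.00279126, -0.00512331, -0.04175374,  0.07366681, -0.03916413,
       -0.06530989]), 'effort': array([-6.12853188e-02, -3.98707581e+01, -2.02481854e+01, -9.17899814e-01,
       -1.24538273e+00,  2.32618838e-02]), 'ee_pos': array([504.12368362, 293.30165645, 169.66865755]), 'eef_rot': array([[ 8.18556412e-01,  5.10777196e-02,  5.72150738e-01],
       [ 4.17532829e-02, -9.98694662e-01,  2.94216670e-02],
       [ 5.72906680e-01, -1.94122540e-04, -8.19620582e-01]]), 'contact_force': array([-0.14310132,  0.20330209, -0.14420706]), 'torque': array([ 0.0111376 ,  0.35324114, -0.07012583]), 'grip_force': 24.99210387468338, 'finger_gap': 0.23556027875769223}
```

Emit:
jog_arm([
  [0,0,0,0,0,-0.008,-1],
  [0,0,0,0.03,0,-0.01,-1],
  [0,0,0,0.06,0,-0.01,-1],
  [0,0,0,0.1,0,-0.01,-1],
  [0,0,0,0.16,0,-0.01,-1],
  [0,0,0,0.22,0,-0.02,-1],
  [0,0,0,0.28,0,-0.06,-1],
  [0,0,0,0.32,0,-0.15,-1],
  [0,0,0,0.32,0,-0.25,-1],
  [0,0,0,0.32,0,-0.25,-1],
])

```text
t: 5.4
ee_pos: [533.8, 295.4, 269.8]
eef_rot: [[0.816, 0.052, 0.575], [0.041, -0.999, 0.032], [0.576, -0.002, -0.817]]
contact_force: [-0.1, 0.1, -2.4]
finger_gap: 0.235
grip_force: 25.0
```

Run:
```python
from h import *
s=robot.read_state();print(s["ee_pos"],s["joint_pos"].round(),s["contact_force"],s["torque"],s["finger_gap"])
# jug view pose: upright near (520,-60,360)
lip=-117
p=[560,100,345];print(go(p,Rdown(-100),s))
s2=dict(s,ee_pos=np.array(p,float),eef_rot=Rdown(-100));print(go([584,-140,345],Rdown(lip),s2))
```

```text
[533.78579144 295.37067997 269.8338718 ] [ 29.  15. 100. -25.  35. 133.] [-0.0990281   0.1375775  -2.36644573] [ 0.02295712  0.47034679 -0.0391915 ] 0.23524770107747267
([-0.046, -0.389, 0.139, 0.227, 0.785, -0.21], 'mm', 211, 'deg', 37)
([0.0, 0.0, 0.189, 0.261, 0.929, 0.0], 'mm', 241, 'deg', 17)
```

Emit:
jog_arm([
  [0,0,0,0,0.05,-0.15,-1],
  [-0.046,-0.39,0.139,0.227,0.785,-0.21,-1],
  [-0.046,-0.39,0.139,0.227,0.785,-0.21,-1],
  [-0.046,-0.39,0.139,0.227,0.785,-0.21,-1],
  [-0.046,-0.39,0.139,0.227,0.785,-0.21,-1],
  [-0.046,-0.39,0.139,0.227,0.785,-0.21,-1],
  [-0.046,-0.39,0.139,0.227,0.785,-0.21,-1],
  [-0.046,-0.39,0.139,0.227,0.785,-0.21,-1],
])

```text
t: 6.2
ee_pos: [560.2, 99.8, 340.7]
eef_rot: [[0.985, -0.174, -0.006], [-0.174, -0.985, -0.003], [-0.006, 0.004, -1.0]]
contact_force: [0.4, 0.6, -0.7]
finger_gap: 0.237
grip_force: 25.0
```

Emit:
jog_arm([
  [0,0,0.1,0.13,0.4,0,-1],
  [0,0,0.19,0.25,0.8,0,-1],
  [0,0,0.19,0.25,0.93,0,-1],
  [0,0,0.19,0.25,0.93,0,-1],
  [0,0,0.19,0.25,0.93,0,-1],
  [0,0,0.19,0.25,0.93,0,-1],
  [0,0,0.19,0.25,0.93,0,-1],
  [0,0,0.19,0.25,0.93,0,-1],
  [0,0,0.19,0.25,0.93,0,-1],
])

```text
t: 7.1
ee_pos: [581.3, -138.1, 343.1]
eef_rot: [[0.891, -0.454, -0.005], [-0.454, -0.891, -0.003], [-0.003, 0.005, -1.0]]
contact_force: [-0.1, 0.5, -2.1]
finger_gap: 0.235
grip_force: 25.0
```

Run:
```python
from h import *
s=robot.read_state();print(s["t"],s["ee_pos"],s["eef_rot"].round(3).tolist(),s["joint_pos"].round(),s["contact_force"],s["torque"],s["finger_gap"])
im=robot.grab_frame("wrist");t=robot.grab_frame("top")
c=cam("wrist",s)
o=s["ee_pos"]+s["eef_rot"][:,2]*6;z=s["eef_rot"][:,2]
print("brush origin/bristles/tip pred",proj(c,[o+z*40,o+z*130,o+z*165]).round())
rim=np.array([584.,-242,135]);a=np.radians(-117)
print("rim,lip",proj(c,[rim,rim+47*np.array([np.cos(a),np.sin(a),0])]).round())
for x in(584,):
  pass
cv2.imwrite("pics/w3.png",cv2.resize(im[...,::-1],(800,600),interpolation=cv2.INTER_CUBIC))
```

```text
7.1 [ 581.33375442 -138.12876641  343.10282166] [[0.891, -0.454, -0.005], [-0.454, -0.891, -0.003], [-0.003, 0.005, -1.0]] [-21.  25.  65.  -0.  90.  96.] [-0.11161393  0.47291359 -2.14947205] [0.04884037 0.03226964 0.00089961] 0.23499509218391734
brush origin/bristles/tip pred [[275. 252.]
 [276. 207.]
 [276. 197.]]
rim,lip [[364. 140.]
 [410. 140.]]
```

View pics/w3.png

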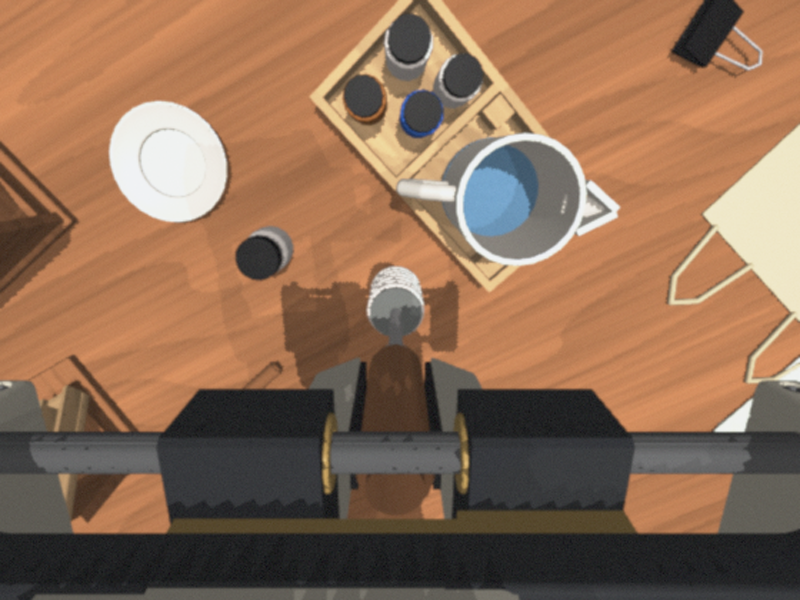

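```bash
cat >> h.py <<'E'
LIP=-123;JUG=np.array([584.,-242.]);ld=np.array([np.cos(np.radians(LIP)),np.sin(np.radians(LIP))])
def jp(off,z): return [*(JUG+off*ld),z]
E
python3 - <<'E'
from h import *
s=robot.read_state();c=cam("wrist",np.load("s1.npy",allow_pickle=True).item())
c=cam("wrist",s)
for z in(128,135):
  v=onplane(c,np.array([617,210])/1.4286,z)[:2]-onplane(c,np.array([521,199.5])/1.4286,135)[:2];print(np.degrees(np.arctan2(v[1],v[0])),np.linalg.norm(v))
print(onplane(c,np.array([521,199.5])/1.4286,135))
print(go(jp(15,343),Rdown(LIP),s))
E
```

```text
-123.44372338783131 73.85462971304553
-123.07215946701282 70.4514373677353
[ 583.97817519 -243.252349    135.        ]
([0.003, 0.002, 0.067, 0.191, 0.423, 0.002], 'mm', 116, 'deg', 6)
```

Emit:
jog_arm([
  [0.003,0.002,0.067,0.1,0.2,0,-1],
  [0.003,0.002,0.067,0.19,0.36,0,-1],
  [0.003,0.002,0.067,0.19,0.424,0,-1],
  [0.003,0.002,0.067,0.19,0.424,0,-1],
  [0.003,0.002,0.067,0.19,0.424,0,-1],
  [0.003,0.002,0.067,0.19,0.424,0,-1],
  [0.003,0.002,0.067,0.19,0.424,0,-1],
])

```text
t: 7.9
ee_pos: [575.6, -254.7, 343.5]
eef_rot: [[0.838, -0.545, 0.0], [-0.545, -0.838, -0.0], [0.0, 0.0, -1.0]]
contact_force: [0.6, 0.3, -0.7]
finger_gap: 0.235
grip_force: 25.0
```

Run:
```python
from h import *
s=robot.read_state();print(s["t"],s["ee_pos"],s["joint_pos"].round(),s["contact_force"],s["torque"])
im=robot.grab_frame("scene");t=robot.grab_frame("top")
print(go(jp(15,240),Rdown(LIP),s))
c=np.hstack([cv2.resize(x[...,::-1],(400,400),interpolation=cv2.INTER_CUBIC) for x in(im[110:230,140:260],t[160:280,320:440])])
cv2.imwrite("pics/s4.png",c)
```

```text
7.9 [ 575.61951159 -254.6758977   343.52299254] [-31.  29.  59.  -0.  92.  92.] [ 0.60419282  0.3245675  -0.72957227] [ 0.04855946  0.04878143 -0.03093126]
([0.0, -0.0, -0.001, 0.0, -0.001, 0.414], 'mm', 104, 'deg', 0)
```

View pics/s4.png

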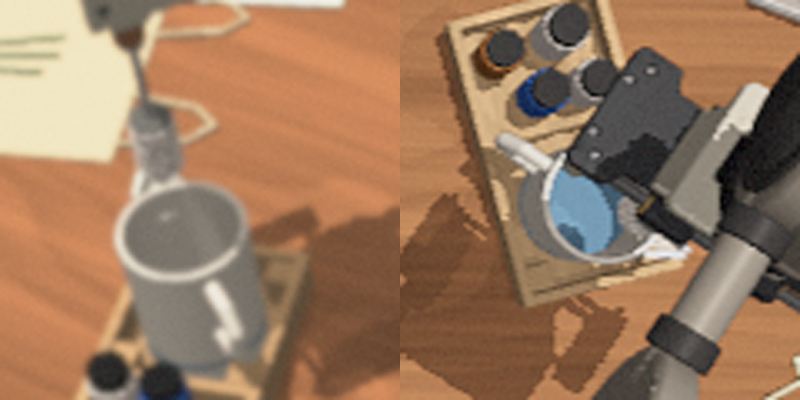

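Emit:
jog_arm([
  [0,0,0,0,0,0.06,-1],
  [0,0,0,0,0,0.12,-1],
  [0,0,0,0,0,0.18,-1],
  [0,0,0,0,0,0.24,-1],
  [0,0,0,0,0,0.3,-1],
  [0,0,0,0,0,0.36,-1],
  [0,0,0,0,0,0.41,-1],
  [0,0,0,0,0,0.41,-1],
  [0,0,0,0,0,0.41,-1],
])

```text
t: 8.9
ee_pos: [575.4, -256.1, 241.0]
eef_rot: [[0.837, -0.547, 0.0], [-0.547, -0.837, -0.0], [0.0, 0.0, -1.0]]
contact_force: [0.5, 0.3, -0.2]
finger_gap: 0.232
grip_force: 25.0
```

Emit:
jog_arm([
  [0,0,0,0,0,0,-1],
  [0,0,0,0,0,0,-1],
  [0,0,0,0,0,0,-1],
])

```text
t: 9.2
ee_pos: [575.4, -256.3, 241.3]
eef_rot: [[0.837, -0.547, 0.001], [-0.547, -0.837, -0.001], [0.001, 0.0, -1.0]]
contact_force: [0.3, -0.4, -0.9]
finger_gap: 0.232
grip_force: 25.0
```

Emit:
jog_arm([
  [0,0,0,0,0.02,0,-1],
  [0,0,0,0,0.04,0,-1],
  [0,0,0,0,0.05,0,-1],
  [0,0,0,0,0.06,0,-1],
  [0,0,0,0,0.064,0,-1],
  [0,0,0,0,0.064,0,-1],
  [0,0,0,0,0.064,0,-1],
  [0,0,0,0,0.064,0,-1],
])

```text
t: 10.0
ee_pos: [566.6, -269.4, 240.8]
eef_rot: [[0.837, -0.547, 0.0], [-0.547, -0.837, -0.0], [0.0, 0.0, -1.0]]
contact_force: [1.8, 1.7, 1.2]
finger_gap: 0.235
grip_force: 25.0
```

```bash
cat >> h.py <<'E'
def favg(k=8):
    import collections
    F=[];Q=[]
    for _ in range(k):
        robot.grab_frame("top");s=robot.read_state();F.append(s["contact_force"]);Q.append(s["torque"])
    F=np.array(F);f=F.mean(0);y=s["eef_rot"][:,1]
    print("t",s["t"],"pos",s["ee_pos"].round(1),"F",f.round(2),"sd",F.std(0).round(2),"Flip",round(f@y,2),"T",np.mean(Q,0).round(3),"off",((s["ee_pos"][:2]-JUG)@ld).round(2))
    return s
E
python3 -c "
from h import *
favg()"
```

```text
t 10.4 pos [ 566.5 -269.6  240.7] F [1.52 2.39 1.14] sd [0.52 0.37 0.34] Flip -2.83 T [ 0.714 -0.369 -0.012] off 32.67
```

Emit:
jog_arm([
  [0,0,0,0,-0.01,0,-1],
  [0,0,0,0,-0.014,0,-1],
  [0,0,0,0,-0.014,0,-1],
  [0,0,0,0,-0.014,0,-1],
])

```text
t: 10.8
ee_pos: [568.2, -266.8, 240.4]
eef_rot: [[0.837, -0.547, -0.001], [-0.547, -0.837, -0.0], [-0.001, 0.001, -1.0]]
contact_force: [1.3, 0.1, -1.6]
finger_gap: 0.233
grip_force: 25.0
```

```bash
python3 -c "
from h import *
favg()"
```

```text
t 11.2 pos [ 568.3 -266.7  240.6] F [ 0.77  1.   -1.55] sd [0.6  0.58 0.44] Flip -1.26 T [ 0.371 -0.166  0.015] off 29.29
```

Emit:
jog_arm([
  [0,0,0,0,0.004,0.016,-1],
  [0,0,0,0,0.004,0.032,-1],
  [0,0,0,0,0.004,0.048,-1],
  [0,0,0,0,0.004,0.064,-1],
  [0,0,0,0,0.004,0.064,-1],
])

```text
t: 11.7
ee_pos: [567.5, -267.2, 223.6]
eef_rot: [[0.837, -0.547, -0.002], [-0.547, -0.837, 0.001], [-0.002, 0.0, -1.0]]
contact_force: [0.7, 1.8, -1.6]
finger_gap: 0.234
grip_force: 25.0
```

```bash
python3 -c "
from h import *
favg()"
```

```text
t 12.1 pos [ 567.8 -267.5  224.7] F [ 0.82  1.34 -1.99] sd [0.41 0.43 0.49] Flip -1.57 T [ 0.509 -0.217  0.004] off 30.21
```

Emit:
jog_arm([
  [0,0,0,0,0,0.008,-1],
  [0,0,0,0,0,0.016,-1],
  [0,0,0,0,0,0.016,-1],
])

```text
t: 12.4
ee_pos: [567.7, -267.5, 220.3]
eef_rot: [[0.837, -0.547, -0.001], [-0.547, -0.837, -0.0], [-0.001, 0.0, -1.0]]
contact_force: [2.0, 2.2, -0.9]
finger_gap: 0.234
grip_force: 25.0
```

```bash
python3 -c "
from h import *
favg(6)"
```

```text
t 12.7 pos [ 567.7 -267.5  220.4] F [ 1.07  1.1  -1.92] sd [0.21 0.56 0.34] Flip -1.51 T [ 0.406 -0.244  0.006] off 30.29
```

Emit:
jog_arm([
  [0,0,0,0,0,0.008,-1],
  [0,0,0,0,0,0.016,-1],
  [0,0,0,0,0,0.016,-1],
  [0,0,0,0,0,0.016,-1],
])

```text
t: 13.1
ee_pos: [567.8, -267.5, 216.6]
eef_rot: [[0.837, -0.547, -0.0], [-0.547, -0.837, -0.0], [-0.0, 0.0, -1.0]]
contact_force: [0.5, 1.8, -1.3]
finger_gap: 0.233
grip_force: 25.0
```

```bash
python3 -c "
from h import *
favg(4)"
```

```text
t 13.3 pos [ 567.8 -267.5  216.6] F [ 1.08  1.26 -0.29] sd [0.45 0.71 0.4 ] Flip -1.65 T [ 0.482 -0.264 -0.009] off 30.25
```

Emit:
jog_arm([
  [0,0,0,0,0,0.008,-1],
  [0,0,0,0,0,0.016,-1],
  [0,0,0,0,0,0.016,-1],
  [0,0,0,0,0,0.016,-1],
])

```text
t: 13.7
ee_pos: [567.7, -267.5, 212.4]
eef_rot: [[0.837, -0.547, -0.001], [-0.547, -0.837, -0.0], [-0.001, 0.0, -1.0]]
contact_force: [1.3, 0.9, -1.3]
finger_gap: 0.232
grip_force: 25.0
```

```bash
python3 -c "
from h import *
favg(4)"
```

```text
t 13.9 pos [ 567.7 -267.5  212.4] F [ 0.94  1.12 -1.5 ] sd [0.58 0.37 0.57] Flip -1.45 T [ 0.422 -0.242 -0.036] off 30.29
```

Still free; continue.

Emit:
jog_arm([
  [0,0,0,0,0,0.008,-1],
  [0,0,0,0,0,0.016,-1],
  [0,0,0,0,0,0.016,-1],
  [0,0,0,0,0,0.016,-1],
])

```text
t: 14.3
ee_pos: [567.7, -267.5, 208.5]
eef_rot: [[0.837, -0.547, -0.001], [-0.547, -0.837, -0.0], [-0.0, 0.0, -1.0]]
contact_force: [1.2, 0.8, -1.0]
finger_gap: 0.233
grip_force: 25.0
```

```bash
python3 -c "
from h import *
favg(6)"
```

```text
t 14.6 pos [ 567.7 -267.5  208.5] F [ 0.79  1.35 -1.67] sd [0.42 0.7  0.55] Flip -1.56 T [ 0.428 -0.226  0.   ] off 30.26
```

Emit:
jog_arm([
  [0,0,0,0,0,0.008,-1],
  [0,0,0,0,0,0.016,-1],
  [0,0,0,0,0,0.016,-1],
  [0,0,0,0,0,0.016,-1],
])

```text
t: 15.0
ee_pos: [567.8, -267.5, 204.5]
eef_rot: [[0.837, -0.547, -0.0], [-0.547, -0.837, -0.0], [-0.0, 0.0, -1.0]]
contact_force: [1.7, 1.4, -1.8]
finger_gap: 0.234
grip_force: 25.0
```

```bash
python3 -c "
from h import *
favg(6)"
```

```text
t 15.3 pos [ 567.8 -267.5  204.5] F [ 0.9   1.31 -1.4 ] sd [0.57 0.43 0.54] Flip -1.59 T [ 0.429 -0.246  0.006] off 30.27
```

Emit:
jog_arm([
  [0,0,0,0,0,0.008,-1],
  [0,0,0,0,0,0.016,-1],
  [0,0,0,0,0,0.016,-1],
  [0,0,0,0,0,0.016,-1],
])

```text
t: 15.7
ee_pos: [567.7, -267.5, 200.5]
eef_rot: [[0.837, -0.547, -0.001], [-0.547, -0.837, -0.0], [-0.0, 0.0, -1.0]]
contact_force: [1.0, 1.8, -0.9]
finger_gap: 0.234
grip_force: 25.0
```

```bash
python3 -c "
from h import *
favg(6)"
```

```text
t 16.0 pos [ 567.7 -267.5  200.5] F [ 1.3   1.23 -1.48] sd [0.32 0.38 0.56] Flip -1.74 T [ 0.443 -0.261 -0.014] off 30.28
```

Emit:
jog_arm([
  [0,0,0,0,0,0.008,-1],
  [0,0,0,0,0,0.016,-1],
  [0,0,0,0,0,0.016,-1],
  [0,0,0,0,0,0.016,-1],
])

```text
t: 16.4
ee_pos: [567.8, -267.5, 196.5]
eef_rot: [[0.837, -0.547, -0.0], [-0.547, -0.837, -0.0], [-0.0, 0.0, -1.0]]
contact_force: [0.7, 2.0, -0.9]
finger_gap: 0.233
grip_force: 25.0
```

```bash
python3 -c "
from h import *
favg(6)"
```

```text
t 16.7 pos [ 567.8 -267.5  196.6] F [ 1.35  1.27 -0.88] sd [0.36 0.32 0.3 ] Flip -1.81 T [ 0.441 -0.252  0.022] off 30.26
```

Emit:
jog_arm([
  [0,0,0,0,0,0.006,-1],
  [0,0,0,0,0,0.012,-1],
  [0,0,0,0,0,0.012,-1],
  [0,0,0,0,0,0.012,-1],
])

```text
t: 17.1
ee_pos: [567.8, -267.6, 193.8]
eef_rot: [[0.837, -0.547, -0.0], [-0.547, -0.837, -0.0], [0.0, 0.0, -1.0]]
contact_force: [1.5, 0.7, -0.1]
finger_gap: 0.232
grip_force: 25.0
```

```bash
python3 -c "
from h import *
favg(8)"
```

```text
t 17.5 pos [ 567.8 -267.6  193.7] F [0.73 1.06 1.57] sd [0.77 0.55 0.65] Flip -1.28 T [ 0.378 -0.187 -0.007] off 30.25
```

Emit:
jog_arm([
  [0,0,0,0,0,-0.03,-1],
  [0,0,0,0,0,-0.08,-1],
  [0,0,0,0,0,-0.13,-1],
  [0,0,0,0,0,-0.18,-1],
  [0,0,0,0,0,-0.23,-1],
  [0,0,0,0,0,-0.28,-1],
  [0,0,0,0,0,-0.305,-1],
  [0,0,0,0,0,-0.308,-1],
  [0,0,0,0,0,-0.308,-1],
  [0,0,0,0,0,-0.308,-1],
])

```text
t: 18.5
ee_pos: [567.7, -267.5, 270.2]
eef_rot: [[0.837, -0.547, -0.001], [-0.547, -0.837, 0.0], [-0.001, 0.0, -1.0]]
contact_force: [0.5, 1.0, -1.0]
finger_gap: 0.234
grip_force: 25.0
```

Run:
```python
from h import *
s=favg(6)
im=robot.grab_frame("scene")[...,::-1];w=robot.grab_frame("wrist")[...,::-1]
print(proj(cam("wrist",s),[[584,-242.5,135],[*(JUG+26*ld),135],[*(JUG+26*ld),157]]).round())
c=np.hstack([cv2.resize(x,(400,400),interpolation=cv2.INTER_CUBIC) for x in(im[130:230,150:250],w[100:260,220:380])])
cv2.imwrite("pics/s5.png",c)
```

```text
t 18.8 pos [ 567.7 -267.5  270.2] F [ 0.81  0.49 -0.53] sd [0.36 0.5  0.78] Flip -0.85 T [ 0.32  -0.148 -0.006] off 30.23
[[241. 208.]
 [271. 208.]
 [270. 216.]]
```

View pics/s5.png

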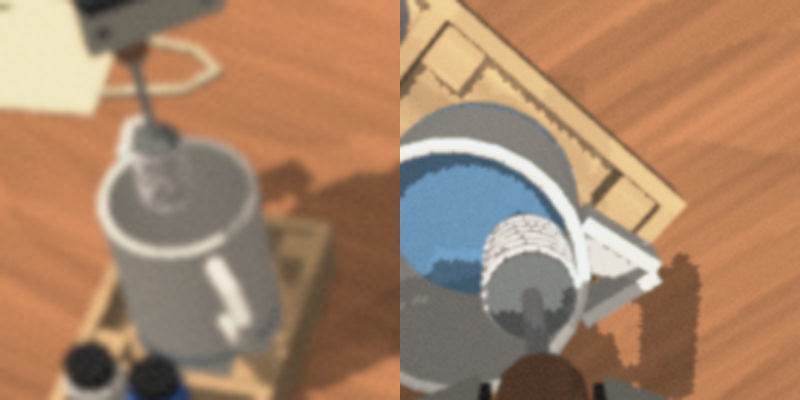

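Emit:
jog_arm([
  [0,0,0,0,0,0.04,-1],
  [0,0,0,0,0,0.09,-1],
  [0,0,0,0,0,0.14,-1],
  [0,0,0,0,0,0.19,-1],
  [0,0,0,0,0,0.24,-1],
  [0,0,0,0,0,0.27,-1],
  [0,0,0,0,0,0.285,-1],
  [0,0,0,0,0,0.297,-1],
  [0,0,0,0,0,0.308,-1],
  [0,0,0,0,0,0.308,-1],
])

```text
t: 19.9
ee_pos: [567.8, -267.7, 193.8]
eef_rot: [[0.837, -0.547, 0.0], [-0.547, -0.837, -0.001], [0.0, 0.001, -1.0]]
contact_force: [0.5, 1.4, -0.5]
finger_gap: 0.234
grip_force: 25.0
```

Emit:
jog_arm([
  [0,0,0,0,0,0,-1],
  [0,0,0,0,0,0,-1],
])

```text
t: 20.1
ee_pos: [567.9, -267.6, 194.0]
eef_rot: [[0.837, -0.547, 0.0], [-0.547, -0.837, -0.001], [0.0, 0.0, -1.0]]
contact_force: [0.6, 2.1, -0.1]
finger_gap: 0.235
grip_force: 25.0
```

```bash
python3 -c "
from h import *
favg(8)"
```

```text
t 20.5 pos [ 567.9 -267.6  193.9] F [0.34 1.22 1.37] sd [0.51 0.44 0.74] Flip -1.21 T [ 0.424 -0.149 -0.024] off 30.24
```

Emit:
jog_arm([
  [0,0,0,0,0,-0.03,-1],
  [0,0,0,0,0,-0.08,-1],
  [0,0,0,0,0,-0.13,-1],
  [0,0,0,0,0,-0.18,-1],
  [0,0,0,0,0,-0.23,-1],
  [0,0,0,0,0,-0.28,-1],
  [0,0,0,0,0,-0.305,-1],
  [0,0,0,0,0,-0.308,-1],
  [0,0,0,0,0,-0.308,-1],
  [0,0,0,0,0,-0.308,-1],
])

```text
t: 21.5
ee_pos: [567.7, -267.5, 270.2]
eef_rot: [[0.837, -0.547, -0.001], [-0.547, -0.837, 0.0], [-0.001, 0.0, -1.0]]
contact_force: [0.4, 1.9, 0.2]
finger_gap: 0.231
grip_force: 25.0
```

Emit:
jog_arm([
  [0,0,0,0,0,0.04,-1],
  [0,0,0,0,0,0.09,-1],
  [0,0,0,0,0,0.14,-1],
  [0,0,0,0,0,0.19,-1],
  [0,0,0,0,0,0.24,-1],
  [0,0,0,0,0,0.27,-1],
  [0,0,0,0,0,0.285,-1],
  [0,0,0,0,0,0.297,-1],
  [0,0,0,0,0,0.309,-1],
  [0,0,0,0,0,0.309,-1],
])

```text
t: 22.5
ee_pos: [567.8, -267.7, 193.6]
eef_rot: [[0.837, -0.547, 0.0], [-0.547, -0.837, -0.001], [0.0, 0.001, -1.0]]
contact_force: [0.2, 0.9, 1.7]
finger_gap: 0.233
grip_force: 25.0
```

```bash
python3 -c "
from h import *
favg(8)"
```

```text
t 22.9 pos [ 567.9 -267.6  193.7] F [0.57 1.11 0.99] sd [0.52 0.43 0.54] Flip -1.24 T [ 0.426 -0.132  0.001] off 30.25
```

Emit:
jog_arm([
  [0,0,0,0,0,-0.03,-1],
  [0,0,0,0,0,-0.08,-1],
  [0,0,0,0,0,-0.13,-1],
  [0,0,0,0,0,-0.18,-1],
  [0,0,0,0,0,-0.23,-1],
  [0,0,0,0,0,-0.28,-1],
  [0,0,0,0,0,-0.305,-1],
  [0,0,0,0,0,-0.309,-1],
  [0,0,0,0,0,-0.309,-1],
  [0,0,0,0,0,-0.309,-1],
])

```text
t: 23.9
ee_pos: [567.7, -267.5, 270.2]
eef_rot: [[0.837, -0.547, -0.001], [-0.547, -0.837, 0.0], [-0.001, 0.0, -1.0]]
contact_force: [1.3, 1.9, -0.4]
finger_gap: 0.234
grip_force: 25.0
```

```bash
python3 -c "
from h import *
favg(4)"
```

```text
t 24.1 pos [ 567.7 -267.5  270.2] F [ 0.91  0.72 -0.07] sd [0.35 0.7  0.56] Flip -1.1 T [ 0.328 -0.18   0.006] off 30.21
```

Emit:
jog_arm([
  [0,0,0,0,-0.03,-0.01,-1],
  [0,0,0,0,-0.05,-0.04,-1],
  [0,0,0,0,-0.05,-0.1,-1],
  [0,0,0,0,-0.05,-0.18,-1],
  [0,0,0,0,-0.05,-0.26,-1],
  [0,0,0,0,-0.05,-0.31,-1],
  [0,0,0,0,-0.05,-0.31,-1],
  [0,0,0,0,-0.05,-0.31,-1],
])

```text
t: 24.9
ee_pos: [574.7, -256.8, 348.1]
eef_rot: [[0.837, -0.547, -0.0], [-0.547, -0.837, -0.0], [-0.0, 0.0, -1.0]]
contact_force: [0.1, -0.5, -0.5]
finger_gap: 0.236
grip_force: 25.0
```

Run:
```python
from h import *
s=favg(2);g=np.load("grasp.npy",allow_pickle=True).item()
p=[560,40,345];print(go(p,Rdown(-95),s))
s2=dict(s,ee_pos=np.array(p,float),eef_rot=Rdown(-95))
q=g["ee_pos"]+g["eef_rot"]@[80,0,-60];print(q,go(q,g["eef_rot"],s2))
```

```text
t 25.0 pos [ 574.5 -256.7  347.1] F [ 0.23 -0.07 -1.03] sd [0.26 0.37 0.72] Flip -0.07 T [0.064 0.05  0.024] off 17.54
([0.0, 0.001, -0.313, -0.698, -0.962, 0.009], 'mm', 297, 'deg', 28)
[535.27915225 294.87661906 264.67842688] ([0.027, 0.388, -0.085, -0.187, -1.007, 0.321], 'mm', 268, 'deg', 36)
```

Emit:
jog_arm([
  [0,0,-0.16,-0.35,-0.48,0,-1],
  [0,0,-0.313,-0.7,-0.96,0,-1],
  [0,0,-0.313,-0.7,-0.96,0,-1],
  [0,0,-0.313,-0.7,-0.96,0,-1],
  [0,0,-0.313,-0.7,-0.96,0,-1],
  [0,0,-0.313,-0.7,-0.96,0,-1],
  [0,0,-0.313,-0.7,-0.96,0,-1],
  [0,0,-0.313,-0.7,-0.96,0,-1],
  [0,0,-0.313,-0.7,-0.96,0,-1],
])

```text
t: 25.9
ee_pos: [559.5, 38.7, 347.6]
eef_rot: [[0.996, -0.088, -0.001], [-0.088, -0.996, -0.001], [-0.001, 0.001, -1.0]]
contact_force: [0.3, 0.7, -0.9]
finger_gap: 0.235
grip_force: 25.0
```

Emit:
jog_arm([
  [0.01,0.19,-0.04,-0.05,-0.3,0,-1],
  [0.02,0.3,-0.07,-0.1,-0.6,0,-1],
  [0.027,0.388,-0.085,-0.1,-0.9,0,-1],
  [0.027,0.388,-0.085,-0.1,-1.0,0,-1],
  [0.027,0.388,-0.085,-0.1,-1.0,0,-1],
  [0.027,0.388,-0.085,-0.1,-1.0,0,-1],
  [0.027,0.388,-0.085,-0.1,-1.0,0,-1],
  [0.027,0.388,-0.085,-0.1,-1.0,0,-1],
  [0.027,0.388,-0.085,-0.1,-1.0,0,-1],
])

```text
t: 26.8
ee_pos: [557.3, 288.7, 348.1]
eef_rot: [[0.819, 0.047, 0.572], [0.039, -0.999, 0.027], [0.573, 0.0, -0.82]]
contact_force: [-0.4, 0.5, -0.3]
finger_gap: 0.236
grip_force: 25.0
```

Run:
```python
from h import *
s=favg(1);g=np.load("grasp.npy",allow_pickle=True).item()
print(s["joint_pos"].round())
q=g["ee_pos"]+g["eef_rot"]@[80,0,-20];print(q,go(q,g["eef_rot"],s))
```

```text
t 26.85 pos [557.3 288.8 348.2] F [-0.25 -0.37 -1.48] sd [0. 0. 0.] Flip 0.36 T [0.05  0.48  0.025] off -430.64
[ 27.  13.  90. -19.  46. 123.]
[558.16518179 296.05348574 231.89360361] ([0.001, -0.0, -0.002, -0.263, -0.029, 0.384], 'mm', 117, 'deg', 0)
```

Emit:
jog_arm([
  [0,0,-0.002,-0.06,-0.03,0.1,-1],
  [0,0,-0.002,-0.15,-0.03,0.22,-1],
  [0,0,-0.002,-0.22,-0.03,0.32,-1],
  [0,0,-0.002,-0.263,-0.03,0.38,-1],
  [0,0,-0.002,-0.263,-0.03,0.384,-1],
  [0,0,-0.002,-0.263,-0.03,0.384,-1],
  [0,0,-0.002,-0.263,-0.03,0.384,-1],
])

```text
t: 27.55
ee_pos: [558.2, 298.3, 233.7]
eef_rot: [[0.817, 0.052, 0.575], [0.043, -0.999, 0.03], [0.575, 0.0, -0.818]]
contact_force: [-0.2, 0.5, -0.4]
finger_gap: 0.235
grip_force: 25.0
```

Run:
```python
from h import *
s=favg(1);g=np.load("grasp.npy",allow_pickle=True).item()
w=robot.grab_frame("wrist")[...,::-1]
print(g["eef_rot"].T@(s["ee_pos"]-g["ee_pos"]),go(g["ee_pos"]+g["eef_rot"]@[30,0,-3],g["eef_rot"],s))
o=s["ee_pos"];z=s["eef_rot"][:,2];print(proj(cam("wrist",s),[o+z*k for k in(46,114,136)]).round(1))
cv2.imwrite("pics/w6.png",cv2.resize(w[100:310,136:416],(800,600),interpolation=cv2.INTER_CUBIC))
```

```text
t 27.6 pos [558.1 298.4 233.6] F [0.46 0.49 0.13] sd [0. 0. 0.] Flip -0.46 T [0.008 0.46  0.059] off -439.08
[ 81.02369695  -2.33280063 -21.42363452] ([-0.0, -0.002, 0.001, -0.204, 0.009, 0.073], 'mm', 54, 'deg', 0)
[[276.1 250.9]
 [276.2 215.1]
 [276.2 207. ]]
```

View pics/w6.png

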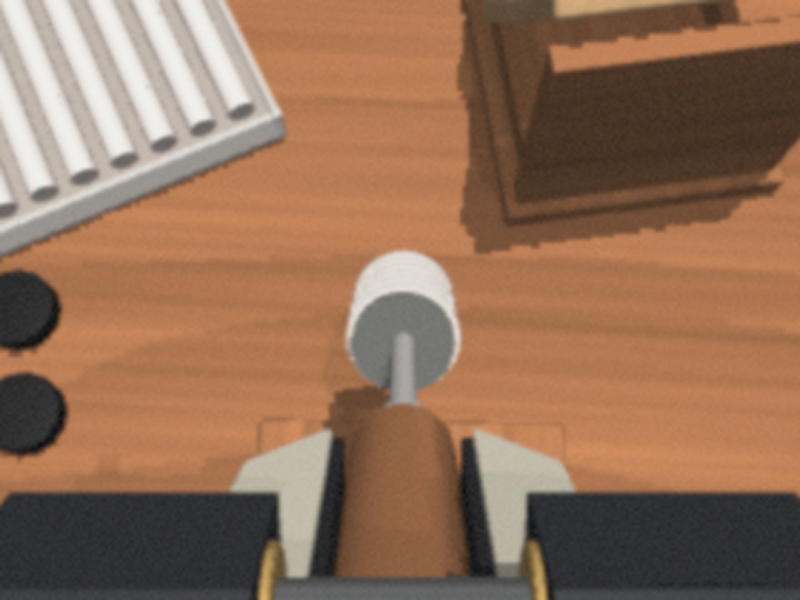

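Emit:
jog_arm([
  [0,0,0,-0.05,0.009,0.03,-1],
  [0,0,0,-0.11,0.009,0.06,-1],
  [0,0,0,-0.17,0.009,0.073,-1],
  [0,0,0,-0.204,0.009,0.073,-1],
  [0,0,0,-0.204,0.009,0.073,-1],
  [0,0,0,-0.204,0.009,0.073,-1],
])

```text
t: 28.25
ee_pos: [526.6, 294.8, 188.7]
eef_rot: [[0.817, 0.054, 0.574], [0.044, -0.999, 0.03], [0.575, 0.001, -0.818]]
contact_force: [-0.8, -0.3, -0.7]
finger_gap: 0.234
grip_force: 25.0
```

Run:
```python
from h import *
s=favg(4);g=np.load("grasp.npy",allow_pickle=True).item()
print(g["eef_rot"].T@(s["ee_pos"]-g["ee_pos"]),go(g["ee_pos"]+g["eef_rot"]@[0,0,-2],g["eef_rot"],s))
```

```text
t 28.45 pos [526.6 294.6 188.3] F [ 0.27 -0.04 -0.68] sd [0.43 0.26 0.34] Flip 0.05 T [ 0.012  0.456 -0.004] off -418.73
[29.11565022 -0.10544392 -2.36639725] ([-0.0, -0.001, 0.001, -0.116, 0.0, 0.001], 'mm', 29, 'deg', 0)
```

Emit:
jog_arm([
  [0,0,0,-0.03,0,0,-1],
  [0,0,0,-0.06,0,0,-1],
  [0,0,0,-0.08,0,0,-1],
  [0,0,0,-0.095,0,0,-1],
  [0,0,0,-0.107,0,0,-1],
  [0,0,0,-0.113,0,0,-1],
  [0,0,0,-0.116,0,0,-1],
  [0,0,0,-0.116,0,0,-1],
  [0,0,0,-0.116,0,0,-1],
])

```text
t: 29.35
ee_pos: [502.7, 293.2, 171.4]
eef_rot: [[0.818, 0.053, 0.573], [0.044, -0.999, 0.029], [0.574, 0.001, -0.819]]
contact_force: [3.1, -0.3, -0.1]
finger_gap: 0.237
grip_force: 25.0
```

Run:
```python
from h import *
s=favg(6);g=np.load("grasp.npy",allow_pickle=True).item()
print(g["eef_rot"].T@(s["ee_pos"]-g["ee_pos"]),go(g["ee_pos"]+g["eef_rot"]@[0,0,0],g["eef_rot"],s))
```

```text
t 29.65 pos [502.7 293.2 171.3] F [ 3.24 -0.82  0.46] sd [0.65 0.71 0.24] Flip 0.99 T [-0.112 -0.264 -0.098] off -404.55
[-0.28371089  0.0303675  -2.16162724] ([0.0, -0.001, 0.002, 0.001, -0.0, 0.009], 'mm', 2, 'deg', 0)
```

Emit:
jog_arm([
  [0,0,0,0.002,0,0.003,-1],
  [0,0,0,0.002,0,0.006,-1],
  [0,0,0,0.002,0,0.008,-1],
  [0,0,0,0.002,0,0.009,-1],
  [0,0,0,0.002,0,0.009,-1],
])

```text
t: 30.15
ee_pos: [504.0, 293.4, 169.6]
eef_rot: [[0.818, 0.054, 0.573], [0.045, -0.999, 0.03], [0.573, 0.001, -0.819]]
contact_force: [0.6, 0.7, 4.6]
finger_gap: 0.238
grip_force: 25.0
```

Run:
```python
from h import *
s=favg(6);g=np.load("grasp.npy",allow_pickle=True).item()
print(g["eef_rot"].T@(s["ee_pos"]-g["ee_pos"]),"F tool",s["eef_rot"].T@s["contact_force"])
```

```text
t 30.45 pos [504.  293.4 169.6] F [-0.57  0.83  5.02] sd [0.51 0.33 0.45] Flip -0.85 T [ 0.128 -0.134  0.055] off -405.45
[-0.16593554 -0.11416619  0.0073644 ] F tool [ 2.83756834 -0.81437413 -4.40306219]
```

Emit:
jog_arm([
  [0,0,0,0,0,-0.001,-0.5],
  [0,0,0,0,0,-0.001,-0.4],
  [0,0,0,0,0,-0.001,-0.2],
  [0,0,0,0,0,-0.001,0],
  [0,0,0,0,0,-0.001,0.2],
  [0,0,0,0,0,-0.001,0.2],
  [0,0,0,0,0,-0.001,0.2],
])

```text
t: 31.15
ee_pos: [503.8, 293.2, 169.5]
eef_rot: [[0.818, 0.053, 0.572], [0.045, -0.999, 0.029], [0.573, 0.002, -0.82]]
contact_force: [0.3, -0.2, 1.0]
finger_gap: 0.599
grip_force: 0.0
```

Emit:
jog_arm([
  [0,0,0,0,0,-0.04,0.2],
  [0,0,0,0,0,-0.1,0.2],
  [0,0,0,0,0,-0.17,0.2],
  [0,0,0,0,0,-0.25,0.2],
  [0,0,0,0,0,-0.35,0.2],
  [0,0,0,0,0,-0.48,0.2],
  [0,0,0,0.05,0,-0.55,0.2],
  [0,0,0,0.05,0,-0.55,0.2],
  [0,0,0,0.05,0,-0.55,0.2],
])

```text
t: 32.05
ee_pos: [434.9, 289.7, 289.8]
eef_rot: [[0.818, 0.053, 0.573], [0.044, -0.999, 0.03], [0.574, 0.001, -0.819]]
contact_force: [-0.4, -0.2, -0.1]
finger_gap: 0.601
grip_force: 0.0
```

Run:
```python
from h import *
s=robot.read_state();print(s["t"],s["ee_pos"],s["finger_gap"],s["contact_force"])
w=robot.grab_frame("wrist")[...,::-1];t=robot.grab_frame("top")[...,::-1];sc=robot.grab_frame("scene")[...,::-1]
f=lambda x:cv2.resize(x,(400,300),interpolation=cv2.INTER_CUBIC)
a=np.hstack([f(sc[210:285,370:470]),f(w[165:300,180:360])]);b=np.hstack([f(t[100:310,130:410]),f(sc[150:330,150:390])])
cv2.imwrite("pics/end.png",np.vstack([a,b]))
```

```text
32.05 [434.94346134 289.73723123 289.77488904] 0.6009577815071536 [-0.41002827 -0.19658684 -0.07718786]
```

View pics/end.png

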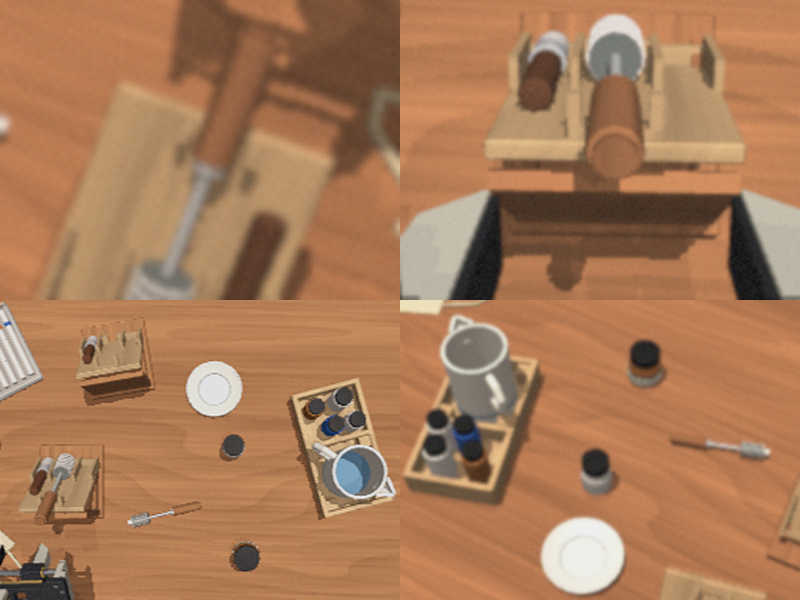

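The brush lies in the nest as it started: handle foot at crop (208,165), the same as before. The jars and dish haven't moved, and the gripper is clear.

```bash
python3 -c "
from plant import robot
print(robot.finish_job())"
```

```text
the job is handed in; nothing more can be done
None
```

I scrubbed the jug's lip-side wall three times down and up, with light pressure (about 1.5 N on the wall, about 3 N on the strainer). The brush is back in its wide nest as found, both jars and the dish are untouched, and I handed the job in at about 32 s.

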